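# Cap the castor wheel of a garment-rail foot

## Robot

A 6-joint arm with a two-finger parallel gripper is mounted at the origin on the work surface. World frame = base frame: x ahead of the robot, y to its left, z up, the work surface at z = 0. Lengths are in m, angles in degrees, forces in N, time in s.
With the tool pointing down it reaches from about 0.275 to 0.75 m from the base axis. Payload 10.2 kg.
Tool frame: the origin (TCP) lies at the very end of the fingers, on their centre line; the grasp point (between the pads) lies 19 mm behind it; y points along the fingers, z is the direction in which the jaws open and shut, and the axes are right-handed (so a half turn about y gives the same grasp; the last joint's range is limited). The gripper opens to 85 mm and grips with 20 to 120 N. Pads are 22 mm wide; open, the fingers measure 114 mm over their backs; the gripper's body (76 mm by 85 mm) begins 54 mm behind the grasp point. The pads swing forward as they close: fully open they stand 13 mm farther back than shut.
Start: joints at [-86.368, 17.928, 85.812, -0, 76.261, -12.8], TCP at [0.149, -0.504, 0.231] pointing down, gripper open.
Joint ranges: [-168.41, 168.41], [-55.51, 124.54], [10.69, 146.95], [-70.63, 250.63], [1, 178], [-165.06, 165.06]. Speed limits (degrees/s): [136.94, 136.94, 172.46, 180, 180, 180].

## Interface

Orientations are given as [roll, pitch, yaw] about the fixed x, y, z axes, in that order (R = Rz(yaw) Ry(pitch) Rx(roll)).
In Python, from station import status, cams, manip gives the robot as it stands.
- The arm moves only by the tool servo_tool, never from a script. Its argument "targets" is a list that holds one entry, the list of rows, each a list of 7 numbers: the shift along the tool's x, y, z in mm, then the turn, a rotation vector about the tool's x, y, z in degrees, then the finger opening in mm, from 0 to 85.4. In form: [[[x, y, z, ax, ay, az, grip], ...]]. A call has 1 to 12 rows; each row is the pose to reach, as a shift and turn from the pose commanded when the call began, along the tool's axes at that moment; what a row does not reach only later rows make up. A row lasts 1/8 s, in which the tool goes at most 62.5 mm and 10.7 degrees, less where a joint would pass 70% of its speed; a pose out of reach is approached as far as the arm can. A call with a gripper value outside its range is refused whole. The fingers move at their own pace and stop on an object; "grip_force" is the grip in N (left out, the last holds). Time passes only in rows, so rows that repeat a pose let the fingers close. It gives the time, the measured TCP pose, the force and the opening at its end, in the units of the state.
- status.state(): the state, without advancing time (a new reading comes with each control period).
- cams.read_camera(name): name is "scene" or "top"; returns a dict with "img" (400x640x3 uint8, red, green, blue), "depth" (400x640 float32, m along the optical axis (not along the pixel's ray), 0 where there is no reading), "fx", "fy", "cx", "cy" (pixels), "view" (4x4, takes a point from world to camera coordinates). Camera axes: x right, y down, z forward; pixel columns grow to the right and rows downward; lengths in m; the calibration is good to about 2 mm. A picture is of the moment at which its call begins.
- manip.job_done(): hands the job in, once; it reports no verdict.
The state is a dict: "time": time; "joint_pos": joint angles; "joint_vel": joint speeds; "effort": joint torques, N m; "tcp_pos": TCP position; "eef_rot": TCP orientation; "force": force on the tool from outside, world axes, zero at the start; "moment": the same for the moment, N m; "finger_gap": opening from 0.0 (shut) to 1.0 (fully open).
Only numpy, scipy, OpenCV 4.12 (cv2) and the standard library are available. Lean on these libraries where they do the work, as an engineer would, in place of code of your own. Each camera call takes 0.05 s, during which the arm holds its last target.

## Task

One of the two upturned garment-rail feet still has its wheel loose on a bare axle. Take the loose steel push-on axle cap from the table, set it square on that axle and press it straight down, feeling the force, until its toothed bore has bitten, the wheel's slack is taken up and the flange bears firmly on the hub with no gap, but gently enough not to crush the hub; then let go. Do not touch the fitted foot, and leave the other things on the table where they are.

Things in the scene. Friction and masses are not known exactly. Their poses are not given: they have to be found in the camera images.
- cap_center (a point): Loose push-on axle cap (closed, hat-shaped push nut of bare steel), standing mouth down on the table: body 26 mm in diameter, 31 mm tall, chamfered top, flange 36 mm wide and 4 mm thick at its foot; blind toothed bore 11.8 mm wide, 27 mm deep, open below. 25 to 50 g. Point: its centre, 15.5 mm above the underside; z is its axis, up. Grip it across the 26 mm body.
- axle_tip (a point): Top end of the bare axle: plain upright steel shaft, 12 mm in diameter, its last 6 mm tapered to 5.6 mm, tip 102 mm above the table. The cap drops freely over about the first 8 to 10 mm; from there its teeth grip: pushing it down takes a fairly steady 3 to 9 N downward (plus some side force if held off-centre), and it stays where it is left.
- foot: The unfinished garment-rail foot, upturned and fixed to the table: white steel tube 200 x 40 mm in a plywood cradle 130 x 90 mm, top of the tube 47 mm above the table. Origin on the table under the tube's middle; the axle stands 45 mm from it, along the foot's -x.
- wheel: Grey castor wheel on the bare axle, 64 mm in diameter, 36 mm hub. Origin on the axle at the hub's underside, z up; the hub's flat top is 24 mm above it, 4 mm above the tread. The axle stands 16 to 24 mm proud of the hub top. The wheel has 0 to 3 mm of up-and-down slack, unknown, that the cap must push out first (3 N more), so home can only be felt. Do not press the wheel with the gripper.
- hub_top (a point): Centre of the hub's flat top, where the cap's flange seats. Below the slack a stiff spring washer (25 N per mm) stops the wheel: the push then rises steeply above the steady sliding force. A total push of 18 to 22 N downward seats the cap well; less than 6 N on the hub itself is too loose, more than 25 N on it (about 30 N in all) crushes it.
- fitted_foot: The other foot, already finished, fixed to the table: same tube and cradle with its wheel and a cap in place. Origin on the table under the middle of the tube, 45 mm from its axle. Not to be touched.
- spool_a: Small reel of thread, 28 mm in diameter, 50 mm tall, standing; origin at its foot. Leave alone.
- spool_b: Small reel of thread, 28 mm in diameter, 60 mm tall, standing; origin at its foot. Leave alone.
- bobbin: Flat steel bobbin, 21 mm in diameter, 11.5 mm tall, lying near the cap; origin at its foot. Leave alone.
- washer: Thick flat steel washer, 26 mm across, 5 mm thick, lying near the cap; origin at its foot. Leave alone.
- jar: Glass jar with a metal lid, 64 mm in diameter, 80 mm tall; origin at its foot. Leave alone.
- screwdriver: Screwdriver with a black handle lying beyond the work. Leave alone.
- tape_case: Round grey tape-measure case, 58 mm in diameter, 14 mm thick; origin at its foot. Leave alone.

How it is judged:
By the outcome, as a careful person would: the job done as asked, in the order asked, and still so for the second after the job is handed in, with the robot touching nothing.
It also fails if it takes over 48 s, if anything falls off the work surface, if the arm or the gripper's body presses on something with over 40 N, if the wrist force passes 120 N, or if a joint passes its speed limit or range.

## Working session

There is one attempt and no reset: what is moved stays moved. The work goes in short steps, Python scripts to look and compute and a tool call to move; the robot and the scene stay as the last step left them, time stands still between calls to the robot, and variables do not carry over. Pictures are saved under pics/ and viewed, and the job is handed in when it is done.

Besides the shell and the picture viewer there is one more tool, called after "Call:" by a JSON object that holds its "method" and its "body". servo_tool: Moves the arm, as the interface text tells. Its arguments: {"type":"object","properties":{"targets":{"type":"array","items":{"type":"array","items":{"type":"array","items":{"type":"number"}}}},"grip_force":{"type":"number"}},"required":["targets"]}

```bash
ls; mkdir -p pics
python3 - <<'E'
from station import status, cams, manip
import cv2,numpy as np
s=status.state(); print(s)
for n in("scene","top"):
    r=cams.read_camera(n); np.savez(f"{n}0.npz",**r)
    cv2.imwrite(f"pics/{n}0.png",r["img"][:,:,::-1]); print(n,r["fx"],r["cx"],r["cy"],r["view"])
E
```

```text
pics
{'time': 0.0, 'joint_pos': array([-8.63687654e+01,  1.79616360e+01,  8.58551776e+01, -3.73575821e-03,
        7.62603351e+01, -1.28000601e+01]), 'joint_vel': array([-0.02788382,  0.02329627, -0.09408494,  0.03617308, -0.00944818,
        0.02753103]), 'effort': array([-1.59935455e-03, -4.12271726e+01, -2.59742099e+01, -2.22879416e-04,
        4.19664822e-03, -1.36060882e-05]), 'tcp_pos': array([ 0.14845794, -0.50329631,  0.23070783]), 'eef_rot': array([-9.00760352e+01,  1.35547466e-02, -1.63567825e+02]), 'force': array([ 0.674217  ,  0.86473157, -0.31495314]), 'moment': array([ 0.00574757, -0.00864751, -0.00132787]), 'finger_gap': 0.9937744137965582}
scene 449.4621113541136 320.8456909392201 200.01591528543153 [[ 0.05340797  0.99853809 -0.00832234 -0.01414884]
 [ 0.863636   -0.05037311 -0.50159286 -0.46664212]
 [-0.50127881  0.01960159 -0.86506378  1.79849697]
 [ 0.          0.          0.          1.        ]]
top 441.93849243344164 313.67754614035607 192.59153470915268 [[ 1.08269348e-02 -9.99902563e-01  8.81147756e-03  9.41880776e-04]
 [-9.92267748e-01 -1.18330326e-02 -1.23550374e-01  5.93761759e-01]
 [ 1.23642602e-01 -7.40567315e-03 -9.92299180e-01  1.21611107e+00]
 [ 0.00000000e+00  0.00000000e+00  0.00000000e+00  1.00000000e+00]]
```

View pics/scene0.png

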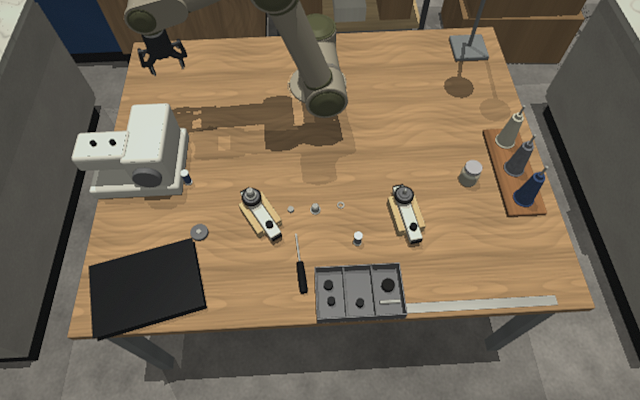

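View pics/top0.png

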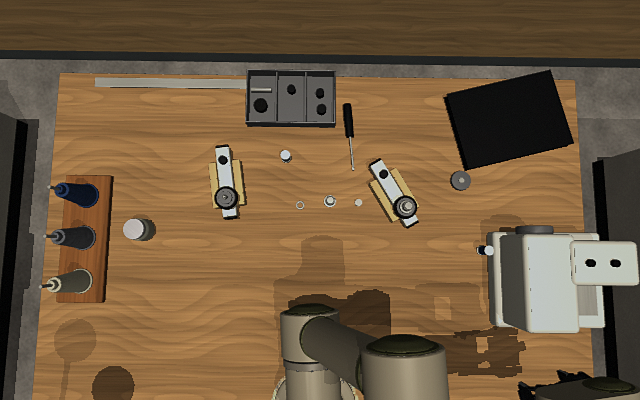

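The scene camera shows the cap near (315,208) and the top camera near (330,201). The feet are at top (226,197) and (404,206). I'll zoom in to see which axle is bare.

Run:
```python
import cv2,numpy as np
s=np.load("scene0.npz")["img"][:,:,::-1]; t=np.load("top0.npz")["img"][:,:,::-1]
def z(im,u,v,w,h,k): return cv2.resize(im[v-h:v+h,u-w:u+w],None,fx=k,fy=k,interpolation=cv2.INTER_CUBIC)
A=np.vstack([np.hstack([z(s,250,205,25,25,8),z(s,405,200,25,25,8)]),]) 
B=np.hstack([z(t,400,200,25,25,8),z(t,226,197,25,25,8)])
cv2.imwrite("pics/feetS.png",A);cv2.imwrite("pics/feetT.png",B)
C=np.vstack([z(s,315,208,40,15,10),z(t,330,203,40,15,10)]);cv2.imwrite("pics/cap0.png",C)
```

```text
(no output)
```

View pics/feetS.png

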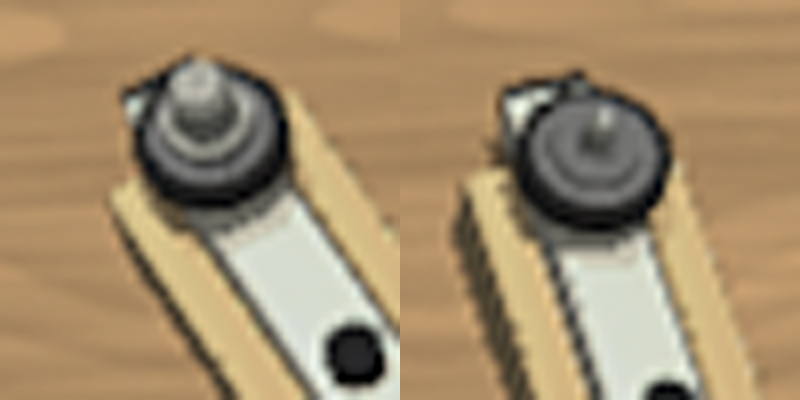

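View pics/feetT.png

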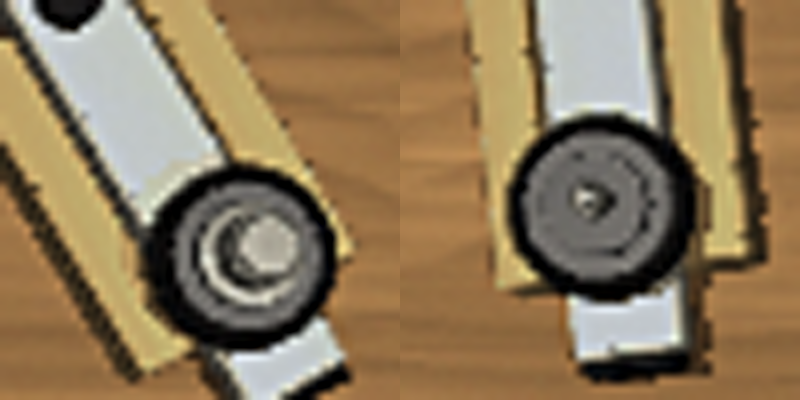

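View pics/cap0.png

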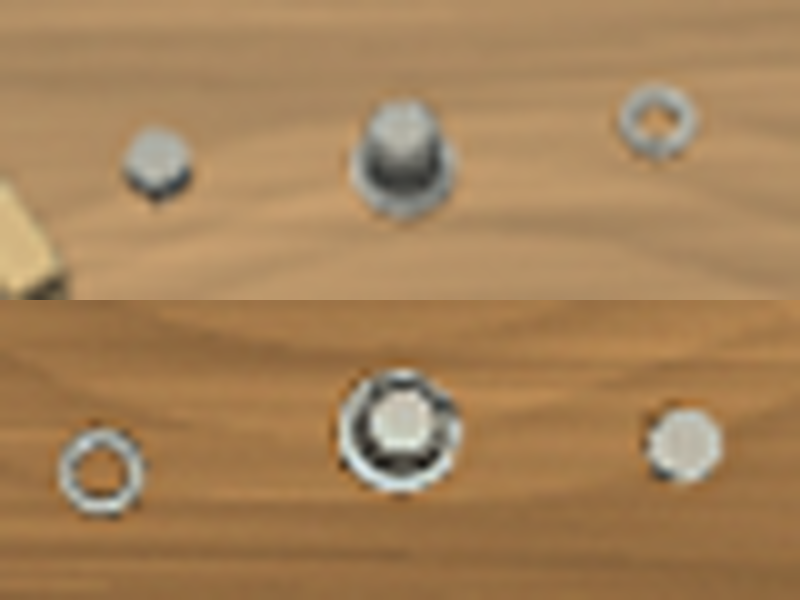

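The bare axle is on the foot at top (226,197), scene (405,200), on the +y side. The other foot, at top (404,206), already carries a cap. Next I'll measure the cap, axle, hub and tube by mask and triangulation.

```bash
cat > h.py <<'E'
import cv2,numpy as np
class Cam:
    def __init__(s,r):
        s.r=r; s.img=np.asarray(r["img"]); s.d=np.asarray(r["depth"]); s.V=np.asarray(r["view"]); s.K=[float(r[k]) for k in("fx","fy","cx","cy")]
        s.R=s.V[:3,:3]; s.c=-s.R.T@s.V[:3,3]
    def ray(s,uv):
        fx,fy,cx,cy=s.K; d=s.R.T@np.array([(uv[0]-cx)/fx,(uv[1]-cy)/fy,1]); return d/np.linalg.norm(d)
    def plane(s,uv,z):
        d=s.ray(uv); return s.c+d*(z-s.c[2])/d[2]
    def proj(s,p):
        q=s.V@np.r_[p,1]; fx,fy,cx,cy=s.K; return np.array([q[0]/q[2]*fx+cx,q[1]/q[2]*fy+cy])
    def hsv(s): return cv2.cvtColor(s.img,cv2.COLOR_RGB2HSV)
def tri(a,ua,b,ub):
    da,db=a.ray(ua),b.ray(ub); A=np.stack([da,-db],1); t=np.linalg.lstsq(A,b.c-a.c,rcond=None)[0]
    p,q=a.c+t[0]*da,b.c+t[1]*db; return (p+q)/2,np.linalg.norm(p-q)
def load(n): return Cam(np.load(n))
E
python3 - <<'E'
from h import *
S=load("scene0.npz");T=load("top0.npz")
for n,c,(u,v),w in(("S",S,(315,208),8),("T",T,(330,201),8)):
    print(n); print(c.hsv()[v-w:v+w+1,u-w:u+w+1,1]); print(c.img[v-w:v+w+1,u-w:u+w+1].mean(2).astype(int))
for n,c,(u,v),w in(("S",S,(405,193),12),("T",T,(226,197),13)):
    print(n); print(c.img[v-w:v+w+1,u-w:u+w+1].mean(2).astype(int))
E
```

```text
S
[[110 110 110 110 110 110 110 110 107 108 109 111 111 109 110 111 109]
 [110 110 110 110 109 111 112 112 113 111 111 111 111 109 109 110 111]
 [110 110 108 108 112 113 120 113 107 109 116 114 112 111 110 111 112]
 [108 109 109 108 113 105  63  47  47  31  70 116 113 109 109 110 111]
 [108 110 110 111 111  56  13  13  14  10  12  76 111 112 110 110 110]
 [110 109 112 117  96  15  11  17  17  17  13  35 103 116 111 110 111]
 [111 110 113 110  66  10  14  18  18  18  16  20  80 108 114 111 110]
 [110 110 116  81  32  12  15  19  17  17  16   8  28  85 115 112 110]
 [109 112 119  38  14  15  20  18  16  17  14  13  10  57 108 111 111]
 [113 113 119  31  13  15  16  17  18  18  15  13   7  56 105 112 111]
 [112 112 121  36  10  13  12  14  14  15  12  13   8  70 111 112 110]
 [110 112 117  53  16  12  12  12  15  15  12  12  11  83 115 111 111]
 [111 111 115 104  39  11  14  15  13  12  13  10  36 108 114 112 111]
 [111 112 112 118 101  31   8   9  11  10  17  52  99 113 111 110 110]
 [111 111 111 112 117 112  89  53  42  56  95 116 113 110 111 110 111]
 [112 111 110 111 112 114 116 113
[... 8717 characters left out ...]
   5  67  81  68  80]
 [150 157 163 174  56   0   1  28  81 116 115 114 115 115 119 121 125  63
   11   6  13   0  65  62  64  54  44]
 [149 157 165 179 186  69   5   5  12  18  85  86  86  89  72  29  23  12
    7   3   0  67  78  53  52  49  50]
 [154 150 138 118  97  65  32  10   4   4  13  13  15  18  12   9   8   8
    0  34 106 110 140  70  54  54  46]
 [112  98  65  48  42  42  46  32   3  36   3   0   0   1   0   0   0  26
   25  91  98 207 171  71  53  51 115]
 [110 111 110  93 111 116 117 119  92 205 167  96  38  25  27  23  88 208
  215 211 206 214 178  72  54  52 119]
 [108 111 109 110 112 111 112 111 102 187 211 211 212 215 216 213 210 210
  205 204 202 208 186  81  36  45 115]]
```

Run:
```python
from h import *
np.set_printoptions(precision=4,suppress=True)
S=load("scene0.npz");T=load("top0.npz")
print("cam centres",S.c,T.c)
def pts(c,u,v,w):
    vv,uu=np.mgrid[v-w:v+w+1,u-w:u+w+1]; d=c.d[v-w:v+w+1,u-w:u+w+1]
    fx,fy,cx,cy=c.K; P=np.stack([(uu-cx)/fx*d,(vv-cy)/fy*d,d],-1); return (P-c.V[:3,3])@c.R
for n,c,uv in(("T",T,(330,201)),("S",S,(315,208)),("T",T,(226,197)),("S",S,(405,193))):
    P=pts(c,*uv,10); print(n); print((P[...,2]*1000).round().astype(int))
# cap flange centroid
for n,c,(u,v),w in(("T",T,(330,201),9),("S",S,(315,208),9)):
    sat=c.hsv()[v-w:v+w+1,u-w:u+w+1,1].astype(float); a=np.clip((115-sat)/95,0,1)
    vv,uu=np.mgrid[v-w:v+w+1,u-w:u+w+1]; m=[(a*uu).sum()/a.sum(),(a*vv).sum()/a.sum()]; print(n,"cap blob",m,"area",a.sum(), c.plane(m,0.004))
    lum=c.img[v-w:v+w+1,u-w:u+w+1].mean(2)
    b=((lum>155)&(sat<40)&(abs(uu-u)<6)&(vv<v+3)).astype(np.uint8)
    if n=="T": b=((lum>160)&(sat<40)&(np.hypot(uu-330,vv-200)<4.2)).astype(np.uint8)
    t=[(b*uu).sum()/b.sum(),(b*vv).sum()/b.sum()]; print("top",t,b.sum())
    if n=="T": tt=t
    else: ts=t
print("cap top tri",tri(T,tt,S,ts))
# wheel grey disc
for n,c,(u,v),w in(("T",T,(226,197),14),("S",S,(404,196),14)):
    lum=c.img[v-w:v+w+1,u-w:u+w+1].mean(2); sat=c.hsv()[v-w:v+w+1,u-w:u+w+1,1]
    L=cv2.resize(lum.astype(np.float32),None,fx=8,fy=8,interpolation=cv2.INTER_LINEAR)
    m=((L>60)).astype(np.uint8)
    yy,xx=np.mgrid[:m.shape[0],:m.shape[1]]; 
    k=cv2.connectedComponents(m)
    # fill center
    cv2.circle(m,(m.shape[1]//2,m.shape[0]//2),45,1,-1)
    n_,lab,st,ce=cv2.connectedComponentsWithStats(m,connectivity=4); i=lab[m.shape[0]//2,m.shape[1]//2]
    mm=(lab==i).astype(np.uint8); cs=max(cv2.findContours(mm,0,1)[0],key=cv2.contourArea); hull=cv2.convexHull(cs)
    e=cv2.fitEllipse(cs); ctr=[(e[0][0]+.5)/8-.5+u-w,(e[0][1]+.5)/8-.5+v-w]
    print(n,"disc",ctr,np.array(e[1])/8,c.plane(ctr,.078),st[i])
```

```text
cam centres [ 1.3053 -0.0446  1.3216] [0.4388 0.017  1.2801]
T
[[   2   -3   -2   -4   -1   -1   -2   -6    3   -4   -1   -7    2   -4
    -1    2    1   -1   -2    0   -2]
 [  -2   -7   -2   -1    0   -5   -1   -1   -2   -1   -2   -3    1   -5
     1    1    4   -1    0    0   -1]
 [   1    2    3    2   -3    0   -3   -1    1   -4    3   -2   -5    0
    -2   -5    0   -5    1   -7   -1]
 [   1    2    2    0    1    0    1    0   -3   -4   -3   -1    1    1
     0   -1   -3    4    0    2   -4]
 [   4   -2    1   -5 1280   -2    1   -4   -3    0    1    7   -4   -1
     0   -1   -1   -2    1    2    0]
 [   1    1   -5   -1    1    0    4    1   26   29   29   30   18    3
    -1    2    0   -7   -1    0    2]
 [   1   -1    1   -2   -6    4    6   27   30   34   29   28   30   26
     6   -3    1   -2   -1   -3   -7]
 [   1    1   -1   -4    7    4   22   30   32   29   29   28   30   28
    -1   -7   -5    0    1    0   -7]
 [   0    2    0   -2    2    5   27   30   31   32   33   28   30   32
    26    1   -1   -4    2    0   -1]
 [  -2   -1    0    1    3    5   31   30   29 
[... 7741 characters left out ...]
60  31  40  37
   40  38  36]]
T cap blob [np.float64(329.4252327569826), np.float64(200.63993919817594)] area 110.80000000000001 [ 0.5748 -0.0385  0.004 ]
top [np.float64(329.6333333333333), np.float64(199.63333333333333)] 30
S cap blob [np.float64(314.9283200965116), np.float64(208.48456821152106)] area 104.70526315789473 [ 0.5734 -0.0363  0.004 ]
top [np.float64(314.25), np.float64(205.875)] 24
cap top tri (array([ 0.5754, -0.0382,  0.0256]), np.float64(7.259603826249969e-05))
T disc [225.25120067596436, 197.20243167877197] [18.0888 18.414 ] [0.573  0.2495 0.078 ] [   35    45   149   146 16843]
S disc [404.0, 196.0] [34.1657 34.1657] [0.5853 0.2508 0.078 ] [    0     0   232   232 48439]
```

Run:
```python
from h import *
np.set_printoptions(precision=4,suppress=True)
S=load("scene0.npz");T=load("top0.npz")
def zmap(c):
    vv,uu=np.mgrid[:400,:640]; d=c.d; fx,fy,cx,cy=c.K; P=np.stack([(uu-cx)/fx*d,(vv-cy)/fy*d,d],-1); return (P-c.V[:3,3])@c.R
for n,c,(u,v) in(("T",T,(226,197)),("S",S,(405,193))):
    P=zmap(c); sub=np.zeros((400,640),bool); sub[v-14:v+15,u-14:u+15]=1
    for lo,hi in((88,115),(95,115)):
        m=sub&(P[...,2]>lo/1e3)&(P[...,2]<hi/1e3); y,x=np.nonzero(m); print(n,"axle",lo,m.sum(),x.mean(),y.mean(),"xyz",P[m].mean(0),"x rng",x.min(),x.max(),y.min(),y.max())
    m=sub&(P[...,2]>.06)&(P[...,2]<.115); y,x=np.nonzero(m); print(n,"wheel",m.sum(),x.mean(),y.mean(),c.plane((x.mean(),y.mean()),.072)); ys=y.mean()
    for p in((.573,.2495,.102),(.573,.2495,.08),(.5748,-.0385,.031),(.5748,-.0385,0)): print("proj",p,c.proj(p))
for n,c,(u,v) in(("T",T,(330,201)),("S",S,(315,208))):
    P=zmap(c); sub=np.zeros((400,640),bool); sub[v-10:v+11,u-10:u+11]=1
    m=sub&(P[...,2]>.02)&(P[...,2]<.05); y,x=np.nonzero(m); print(n,"cap",m.sum(),x.mean(),y.mean(),P[m].mean(0))
# tube directions (white) for foot yaw
```

```text
T axle 88 17 223.88235294117646 196.41176470588235 xyz [0.5729 0.2494 0.098 ] x rng 222 226 195 198
T axle 95 15 223.66666666666666 196.33333333333334 xyz [0.573  0.2498 0.0987] x rng 222 226 195 198
T wheel 436 225.5183486238532 197.31880733944953 [0.5734 0.2499 0.072 ]
proj (0.573, 0.2495, 0.102) [223.5533 196.1893]
proj (0.573, 0.2495, 0.08) [225.114  197.1204]
proj (0.5748, -0.0385, 0.031) [329.8311 199.636 ]
proj (0.5748, -0.0385, 0) [329.3514 200.7824]
S axle 88 16 404.5 191.0 xyz [0.5774 0.2508 0.0958] x rng 403 406 189 193
S axle 95 10 404.6 190.4 xyz [0.5767 0.2509 0.0984] x rng 403 406 189 192
S wheel 293 403.31058020477815 195.02389078498294 [0.5781 0.2505 0.072 ]
proj (0.573, 0.2495, 0.102) [404.1773 188.8388]
proj (0.573, 0.2495, 0.08) [403.1381 192.4136]
proj (0.5748, -0.0385, 0.031) [314.1311 204.9161]
proj (0.5748, -0.0385, 0) [314.3272 209.4586]
T cap 64 329.84375 199.9375 [ 0.5742 -0.0387  0.0284]
S cap 44 314.47727272727275 206.72727272727272 [ 0.5795 -0.0377  0.027 ]
```

Run:
```python
from h import *
np.set_printoptions(precision=3,suppress=True,linewidth=200)
T=load("top0.npz");S=load("scene0.npz")
c=T;vv,uu=np.mgrid[:400,:640]; d=c.d; fx,fy,cx,cy=c.K
for c in(T,S):
    fx,fy,cx,cy=c.K;P=np.stack([(uu-cx)/fx*c.d,(vv-cy)/fy*c.d,c.d],-1); P=(P-c.V[:3,3])@c.R
    ok=(c.d>0.1)&(P[...,2]>.02)&(P[...,2]<.6)
    print("grid max z mm, rows x .05..0.7 step .05; cols y -.7...0.35 step .05")
    for x in np.arange(.05,.75,.05):
        print("%.2f"%x,[int(1000*max([0,*P[ok&(abs(P[...,0]-x)<.025)&(abs(P[...,1]-y)<.025)][:,2]])) for y in np.arange(-.7,.4,.05)])
```

```text
grid max z mm, rows x .05..0.7 step .05; cols y -.7...0.35 step .05
0.05 [0, 0, 0, 0, 0, 0, 0, 0, 0, 0, 0, 0, 0, 23, 0, 0, 0, 0, 0, 0, 0, 0]
0.10 [0, 0, 0, 0, 0, 299, 0, 0, 0, 0, 0, 0, 0, 256, 268, 263, 0, 0, 0, 0, 0, 0]
0.15 [0, 0, 0, 317, 327, 348, 0, 0, 0, 0, 0, 0, 0, 256, 270, 266, 215, 0, 0, 0, 0, 0]
0.20 [0, 0, 0, 524, 538, 546, 542, 533, 0, 0, 0, 0, 0, 577, 443, 295, 233, 0, 0, 0, 0, 0]
0.25 [61, 194, 200, 200, 198, 0, 0, 0, 0, 0, 0, 0, 0, 586, 468, 306, 240, 0, 0, 0, 0, 0]
0.30 [60, 197, 199, 199, 199, 0, 0, 0, 0, 0, 0, 599, 598, 599, 426, 273, 242, 0, 0, 0, 0, 0]
0.35 [203, 202, 200, 200, 200, 0, 0, 0, 0, 0, 0, 0, 0, 0, 0, 0, 0, 0, 0, 0, 0, 0]
0.40 [217, 217, 202, 200, 199, 62, 0, 0, 0, 0, 0, 0, 0, 0, 0, 0, 0, 0, 0, 0, 0, 0]
0.45 [206, 205, 201, 202, 198, 64, 0, 0, 0, 0, 0, 0, 0, 0, 0, 0, 0, 0, 0, 0, 0, 0]
0.50 [54, 188, 195, 194, 192, 0, 0, 0, 49, 78, 42, 0, 0, 0, 0, 0, 0, 0, 0, 48, 0, 0]
0.55 [0, 0, 0, 0, 0, 0, 0, 0, 51, 117, 83, 0, 0, 33, 0, 0, 0, 0, 79, 103, 79, 0]
0.60 [0, 0, 0, 0, 0, 0, 0, 0, 39, 85, 74, 47, 0, 34, 0, 0, 0, 0, 76, 102, 78, 0]
0.65 [0, 0, 0, 0, 0, 35, 2
[... 680 characters left out ...]
599, 599, 595, 420, 271, 238, 0, 0, 0, 0, 0]
0.35 [201, 201, 198, 199, 195, 0, 0, 0, 0, 0, 0, 0, 0, 0, 0, 0, 0, 0, 0, 0, 0, 0]
0.40 [212, 213, 198, 197, 198, 0, 0, 0, 0, 0, 0, 0, 0, 0, 0, 0, 0, 0, 0, 0, 0, 0]
0.45 [202, 203, 199, 197, 198, 64, 0, 0, 0, 0, 0, 0, 0, 0, 0, 0, 0, 0, 0, 0, 0, 0]
0.50 [54, 190, 194, 195, 192, 0, 0, 0, 47, 73, 39, 0, 0, 0, 0, 0, 0, 0, 0, 47, 0, 0]
0.55 [0, 0, 0, 0, 0, 0, 0, 0, 43, 114, 80, 0, 0, 34, 0, 0, 0, 0, 77, 97, 77, 0]
0.60 [0, 0, 0, 0, 0, 0, 0, 0, 36, 84, 77, 43, 0, 35, 0, 0, 0, 0, 80, 103, 75, 0]
0.65 [0, 0, 0, 0, 0, 31, 0, 0, 0, 44, 63, 59, 0, 0, 0, 0, 0, 0, 43, 60, 49, 0]
0.70 [0, 30, 35, 38, 41, 39, 31, 0, 0, 0, 49, 51, 0, 0, 0, 0, 53, 0, 40, 65, 63, 0]
```

Call:
{"method": "servo_tool", "body": {"targets": [[[-190.7, 0, -219, 0, 10, 0, 60], [-190.7, 0, -219, 0, 16.4, 0, 60], [-190.7, 0, -219, 0, 16.4, 0, 60], [-190.7, 0, -219, 0, 16.4, 0, 60], [-190.7, 0, -219, 0, 16.4, 0, 60], [-540, 100, -326, 0, 16.4, 0, 60], [-540, 100, -326, 0, 16.4, 0, 60], [-540, 100, -326, 0, 16.4, 0, 60], [-540, 100, -326, 0, 16.4, 0, 60], [-540, 100, -326, 0, 16.4, 0, 60], [-540, 100, -326, 0, 16.4, 0, 60], [-540, 100, -326, 0, 16.4, 0, 60]]], "grip_force": 80}}

```text
time: 1.6
tcp_pos: [0.5752, -0.0357, 0.1287]
eef_rot: [-90.1, -0.2, -179.8]
force: [-0.3, -0.1, 0.0]
finger_gap: 0.699
```

Run:
```python
from station import status, cams, manip
import cv2,numpy as np
np.set_printoptions(precision=4,suppress=True)
for n in("scene","top"):
    r=cams.read_camera(n); np.savez(f"{n}1.npz",**r)
    im=r["img"][:,:,::-1]; u,v=(315,190) if n=="scene" else (330,200)
    cv2.imwrite(f"pics/{n}1.png",cv2.resize(im[v-50:v+50,u-60:u+60],None,fx=6,fy=6,interpolation=cv2.INTER_CUBIC))
s=status.state(); print(s["time"],s["tcp_pos"],s["eef_rot"],s["joint_vel"],s["joint_pos"],s["force"])
```

```text
1.7 [ 0.574  -0.0378  0.1306] [ -90.0154   -0.0847 -179.9122] [-1.7706 -2.2927  1.1723 -0.0891 -0.0453 -0.2805] [-15.4287  29.5421  84.4478  -0.0086  66.0959  74.487 ] [-0.9645  0.3852 -0.0028]
```

View pics/scene1.png

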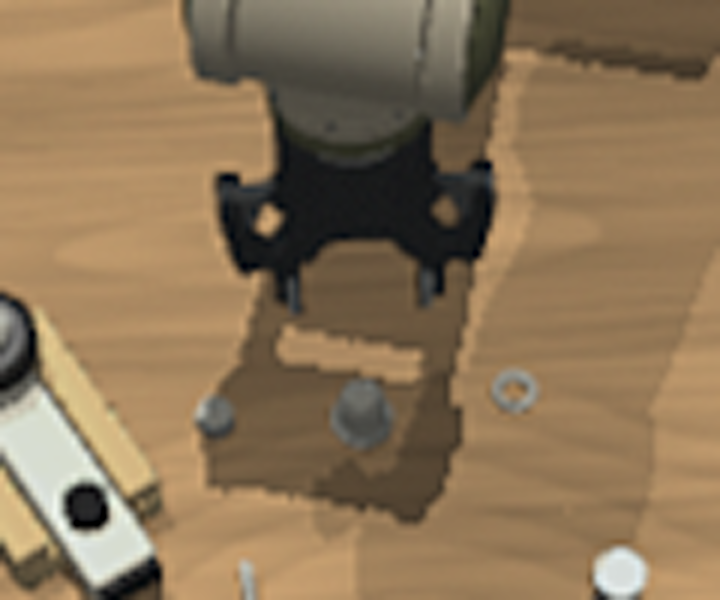

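View pics/top1.png

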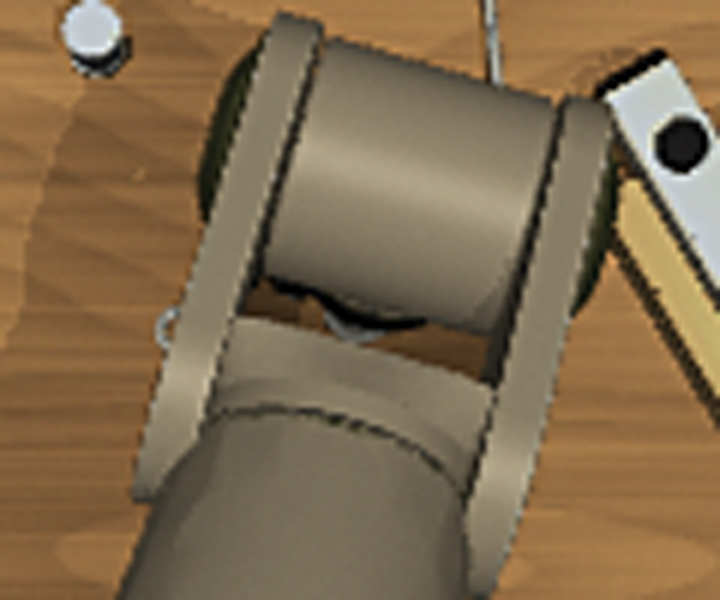

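Run:
```python
from h import *
np.set_printoptions(precision=4,suppress=True,linewidth=220)
S=load("scene1.npz")
print(S.img[178:196,298:332].mean(2).astype(int))
fx,fy,cx,cy=S.K; vv,uu=np.mgrid[:400,:640];P=np.stack([(uu-cx)/fx*S.d,(vv-cy)/fy*S.d,S.d],-1); P=(P-S.V[:3,3])@S.R
print((P[178:196,298:332,2]*1000).astype(int))
for dx in(-.011,.011): print(S.proj((.5745+dx,-.0380,.131+.005)))
for L in(-30,30): print(S.proj((.5745,-.0380+L/1000,.131+.004)))
w=9;u,v=315,208
sat=S.hsv()[v-w:v+w+1,u-w:u+w+1,1]; print(sat)
```

```text
[[116 139  99  39  18  21  26  25  23  23  24  25  24  22  23  22  22  21  21  24  21  19  24  23  24  26  25  23  26  25  23  21  21  23]
 [ 34  64  46  21  24  23  26  26  23  26  25  22  18  19  14  25  29  29  27  30  29  30  25  21  23  24  25  24  24  24  25  26  26  25]
 [ 21  20  25  29  28  24  23  23  24  23  16  37  55  69  74  74  78  77  76  75  76  78  58  30  20  24  26  24  23  24  27  27  26  23]
 [ 25  24  27  31  26  23  23  25  24  20  47  74  85  94  96  96  95  95  94  93  93  94  84  55  26  20  22  25  24  24  25  24  25  23]
 [ 23  25  27  29  24  24  23  23  18  31  71  87  88  85  85  83  84  83  84  83  82  83  86  78  60  36  23  22  23  25  23  19  20  19]
 [ 22  24  24  21  23  24  18  36  38  63  82  84  81  81  81  82  81  82  82  82  83  83  84  87  84  76  49  24  22  23  21  35  64  61]
 [ 31  33  25  20  22  22  26  67  75  84  87  84  86  86  86  85  86  86  86  87  86  86  87  87  89  93  64  35  29  19  17  66  91  88]
 [ 96  76  47  20  22  19  28  82  92  89  87  87  87  87  87  88  88  88  88  87  87  87  87  85  87  89  57  55  56  32  16  
[... 5399 characters left out ...]
08 113  30  14  14  19  18  16  16  13  15   9  56 100 109 108 106]
 [107 107 107 117  33  11  14  15  14  14  14  14  15   7  73 108 106 106 103]
 [107 108 108 114  50  12  11  17  14  17  17  14  13  13  82 109 108 104 106]
 [106 105 108 111 100  36  12  12  13  13  13  13  10  33 103 110 104 103 104]
 [108 106 108 109 114  92  37  11   8  11   9  20  43  86 109 107 105 104 103]
 [104 108 107 107 110 112 104  69  45  38  44  78 106 112 108 108 101 101 101]
 [104 106 106 103 107 109 110 112 105 106 111 111 108 107 107 103 105  99 107]
 [105 106 106 105 105 105 106 107 108 106 109 106 108 105 108 104 104 104 103]
 [105 106 104 106 104 105 103 103 104 106 109 106 106 106 106 101 100 100 103]]
```

Call:
{"method": "servo_tool", "body": {"targets": [[[0, 55, 0, 0, 0, 0, 60], [0, 95, 0, 0, 0, 0, 60], [0, 115, 0, 0, 0, 0, 60], [0, 122, 0, 0, 0, 0, 60], [0, 124, 0, 0, 0, 0, 60], [0, 124, 0, 0, 0, 0, 60], [0, 124, 0, 0, 0, 0, 60]]]}}

```text
time: 2.58
tcp_pos: [0.5746, -0.0383, 0.0081]
eef_rot: [-90.0, 0.1, -180.0]
force: [0.3, -0.7, 0.4]
finger_gap: 0.702
```

Call:
{"method": "servo_tool", "body": {"targets": [[[0, 0.5, 0, 0, 0, 0, 20], [0, 0.5, 0, 0, 0, 0, 20], [0, 0.5, 0, 0, 0, 0, 20], [0, 0.5, 0, 0, 0, 0, 20], [0, 0.5, 0, 0, 0, 0, 20], [0, 0.5, 0, 0, 0, 0, 20]]], "grip_force": 60}}

```text
time: 3.32
tcp_pos: [0.5744, -0.0381, 0.0072]
eef_rot: [-90.0, 0.0, -180.0]
force: [-1.7, 0.1, 5.2]
finger_gap: 0.285
```

```bash
cat > shot.py <<'E'
import sys
from station import status, cams, manip
import cv2,numpy as np
np.set_printoptions(precision=4,suppress=True)
k=sys.argv[1]; u,v=int(sys.argv[2]),int(sys.argv[3])
r=cams.read_camera("scene"); np.savez(f"scene{k}.npz",**r)
cv2.imwrite(f"pics/scene{k}.png",cv2.resize(r["img"][v-35:v+35,u-45:u+45,::-1],None,fx=8,fy=8,interpolation=cv2.INTER_CUBIC))
s=status.state(); print(s["time"],s["tcp_pos"],s["eef_rot"],s["force"],s["moment"],s["finger_gap"],s["joint_pos"])
E
python3 shot.py 2 315 200
```

```text
3.375 [ 0.5745 -0.0382  0.0072] [ -89.9918    0.0354 -179.9668] [-0.7799  0.4633  6.3651] [0.0578 0.1415 0.0089] 0.29023535490397745 [-15.4551  39.2385  89.414    0.002   51.3112  74.5105]
```

View pics/scene2.png

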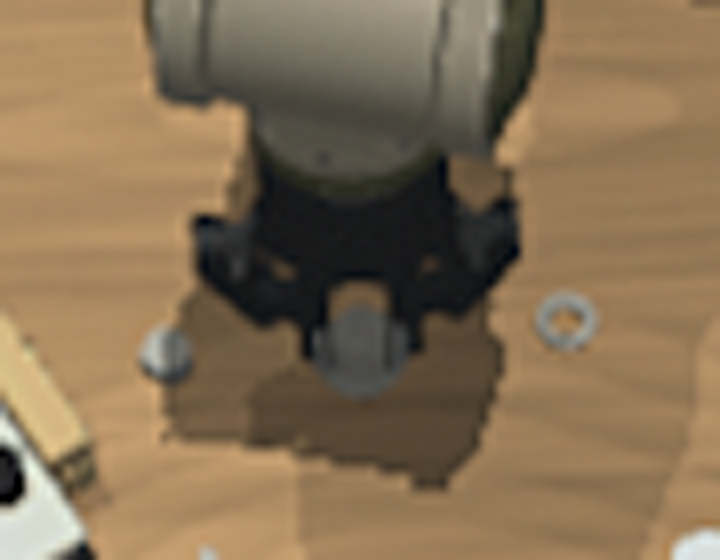

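Call:
{"method": "servo_tool", "body": {"targets": [[[0, -10, 0, 0, 0, 0, 20], [0, -60, 0, 0, 0, 0, 20], [0, -115, 0, 0, 0, 0, 20], [0.5, -135, -40, 0, 0, 0, 20], [1, -135, -100, 0, 0, 0, 20], [1, -135, -160, 0, 0, 0, 20], [1.6, -135, -220, 0, 0, 0, 20], [1.6, -135, -260, 0, 0, 0, 20], [1.6, -135, -282, 0, 0, 0, 20], [1.6, -135, -288, 0, 0, 0, 20], [1.6, -135, -288, 0, 0, 0, 20], [1.6, -135, -288, 0, 0, 0, 20]]], "grip_force": 80}}

```text
time: 4.88
tcp_pos: [0.5728, 0.2486, 0.1419]
eef_rot: [-90.0, -0.0, 179.9]
force: [-1.3, 0.2, -0.8]
finger_gap: 0.281
```

```bash
python3 shot.py 3 405 185
python3 - <<'E'
from station import cams
import numpy as np,cv2
r=cams.read_camera("top"); np.savez("top3.npz",**r); cv2.imwrite("pics/top3.png",cv2.resize(r["img"][160:240,180:280,::-1],None,fx=7,fy=7,interpolation=cv2.INTER_CUBIC))
E
```

```text
4.925 [0.5728 0.2487 0.1419] [-89.9931   0.0006 179.9456] [-0.1169  0.2229 -0.288 ] [-0.0294 -0.0378 -0.0281] 0.27591119991633045 [ 12.7401  34.6886  74.1071  -0.0073  71.2053 102.7969]
```

View pics/scene3.png

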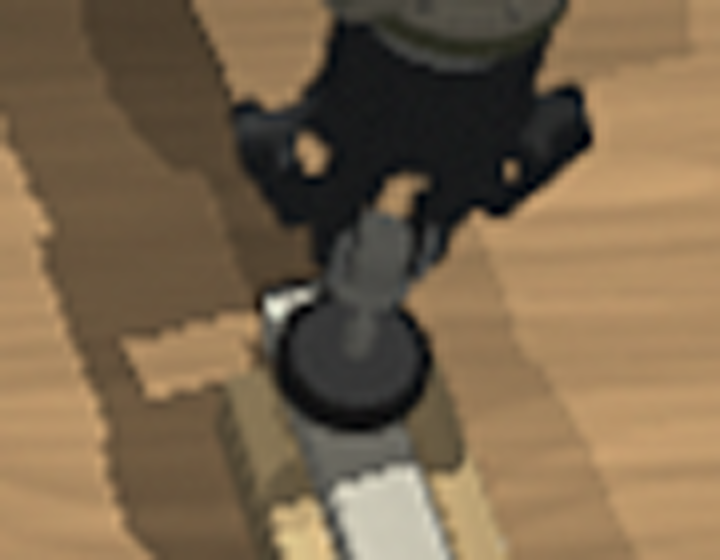

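View pics/top3.png

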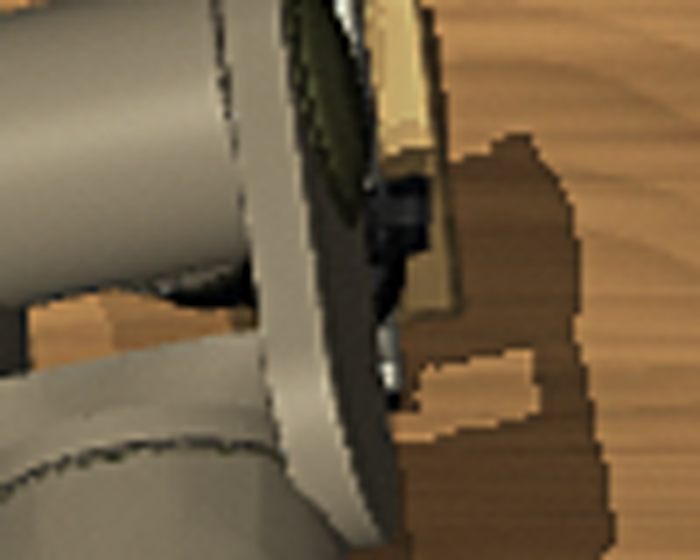

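Run:
```python
from h import *
np.set_printoptions(precision=4,suppress=True,linewidth=220)
S=load("scene3.npz")
im=S.img[168:204,388:424,::-1]
a=np.linspace(0,2*np.pi,60)
k=20
def draw(big,pt,col):
    pass
big=cv2.resize(im,None,fx=k,fy=k,interpolation=cv2.INTER_CUBIC)
big=cv2.convertScaleAbs(big,alpha=1.8)
b2=big.copy()
for (x,y,z,r,col) in((.573,.2495,.1347,.018,(0,0,255)),(.573,.2495,.1387,.018,(0,255,0)),(.573,.2495,.1657,.013,(255,255,0)),(.573,.2495,.102,.0028,(0,0,255)),(.573,.2495,.096,.006,(0,255,255)),(.573,.2495,.08,.018,(255,0,255))):
    p=np.array([S.proj((x+r*np.cos(t),y+r*np.sin(t),z)) for t in a]); q=((p+[.5+.5,.5]-[388,168])*k).astype(np.int32)
    cv2.polylines(b2,[q],True,col,1)
cv2.imwrite("pics/ov3.png",b2); cv2.imwrite("pics/z3.png",big)
```

```text
(no output)
```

View pics/z3.png

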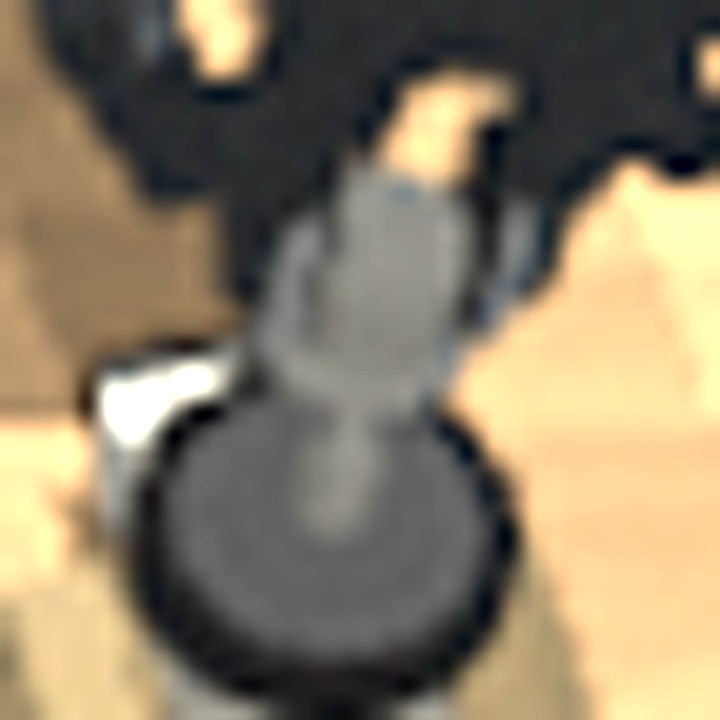

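View pics/ov3.png

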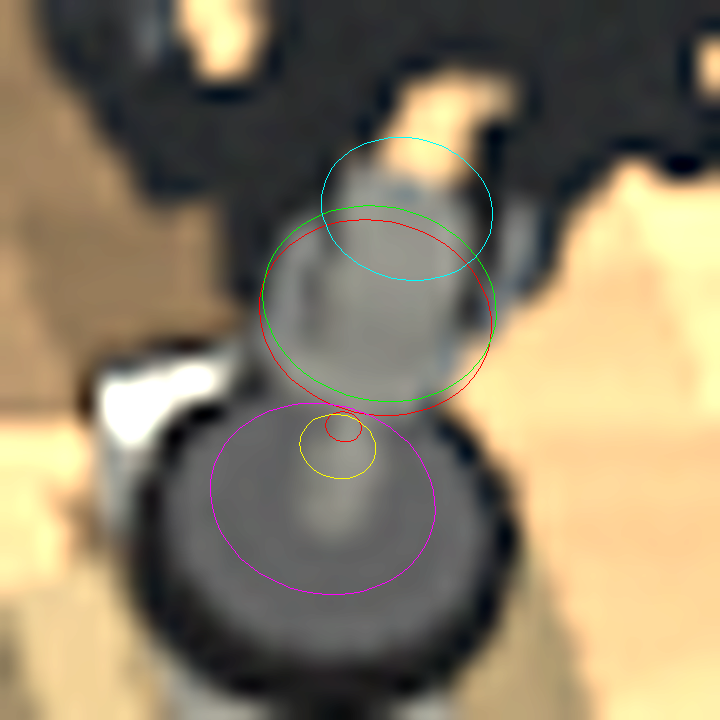

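Call:
{"method": "servo_tool", "body": {"targets": [[[0, 10, -1, 0, 0, 0, 20], [0, 22, -1, 0, 0, 0, 20], [0, 28, -1, 0, 0, 0, 20], [0, 30, -1, 0, 0, 0, 20], [0, 30, -1, 0, 0, 0, 20]]]}}

```text
time: 5.6
tcp_pos: [0.5725, 0.2509, 0.1118]
eef_rot: [-90.0, 0.0, -180.0]
force: [0.6, -0.3, 0.0]
finger_gap: 0.278
```

```bash
python3 shot.py 4 405 190
```

```text
5.65 [0.5726 0.2509 0.112 ] [ -90.0062    0.0262 -179.963 ] [ 0.3802  0.0274 -0.9299] [-0.0208  0.0011  0.    ] 0.2795686533565652 [ 12.9445  36.5021  75.7729   0.0002  67.6981 102.9074]
```

View pics/scene4.png

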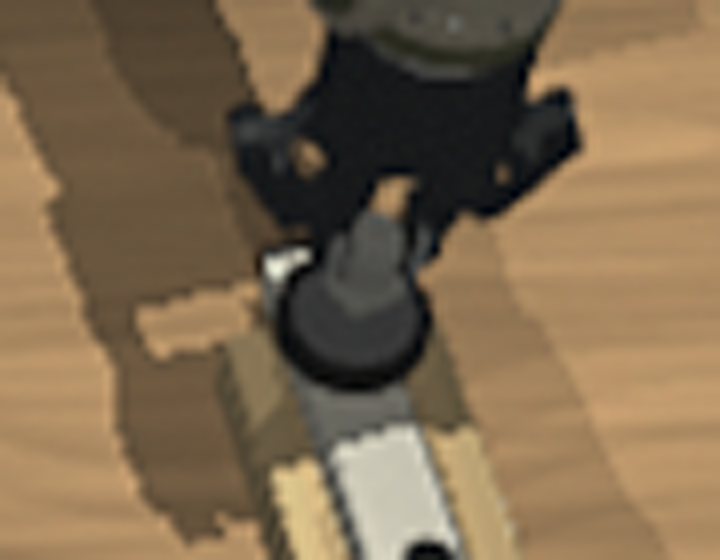

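Call:
{"method": "servo_tool", "body": {"targets": [[[0, 2, 0.5, 0, 0, 0, 20], [0, 4, 0.5, 0, 0, 0, 20], [0, 5, 0.5, 0, 0, 0, 20], [0, 5, 0.5, 0, 0, 0, 20]]]}}

```text
time: 6.15
tcp_pos: [0.5725, 0.2504, 0.1067]
eef_rot: [-90.0, -0.0, -180.0]
force: [0.7, 1.1, 0.2]
finger_gap: 0.282
```

Call:
{"method": "servo_tool", "body": {"targets": [[[0, 1, 0, 0, 0, 0, 20], [0, 2, 0, 0, 0, 0, 20], [0, 3, 0, 0, 0, 0, 20], [0, 3, 0, 0, 0, 0, 20]]]}}

```text
time: 6.65
tcp_pos: [0.5724, 0.2503, 0.1037]
eef_rot: [-90.0, -0.0, -180.0]
force: [0.6, 0.4, -0.1]
finger_gap: 0.277
```

```bash
python3 shot.py 5 405 190
```

```text
6.7 [0.5725 0.2504 0.1038] [ -90.0014   -0.0033 -179.9692] [0.3803 0.235  0.0761] [ 0.0163 -0.0033  0.043 ] 0.28220476898878405 [ 12.8951  36.9951  76.262    0.0023  66.7458 102.8634]
```

View pics/scene5.png

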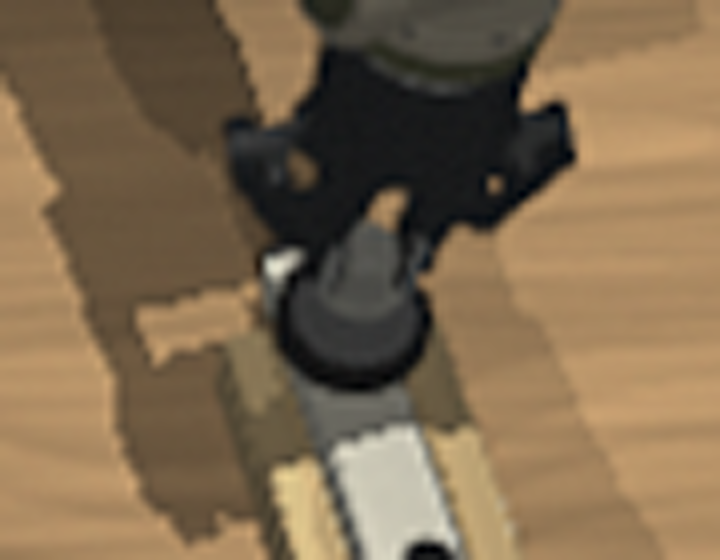

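Call:
{"method": "servo_tool", "body": {"targets": [[[0, 0.5, 0, 0, 0, 0, 20], [0, 1, 0, 0, 0, 0, 20], [0, 1.5, 0, 0, 0, 0, 20], [0, 2, 0, 0, 0, 0, 20], [0, 2, 0, 0, 0, 0, 20]]]}}

```text
time: 7.32
tcp_pos: [0.5725, 0.2504, 0.1018]
eef_rot: [-90.0, 0.0, -180.0]
force: [-0.2, 0.5, 0.2]
finger_gap: 0.279
```

Call:
{"method": "servo_tool", "body": {"targets": [[[0, 0.5, 0, 0, 0, 0, 20], [0, 1, 0, 0, 0, 0, 20], [0, 1.5, 0, 0, 0, 0, 20], [0, 2, 0, 0, 0, 0, 20], [0, 2, 0, 0, 0, 0, 20]]]}}

```text
time: 7.95
tcp_pos: [0.5726, 0.2505, 0.0999]
eef_rot: [-90.0, 0.0, -180.0]
force: [0.2, 2.2, 1.2]
finger_gap: 0.278
```

Call:
{"method": "servo_tool", "body": {"targets": [[[0, 0.5, 0, 0, 0, 0, 20], [0, 1, 0, 0, 0, 0, 20], [0, 1.5, 0, 0, 0, 0, 20], [0, 2, 0, 0, 0, 0, 20], [0, 2, 0, 0, 0, 0, 20]]]}}

```text
time: 8.57
tcp_pos: [0.5726, 0.2507, 0.0981]
eef_rot: [-90.0, 0.0, -180.0]
force: [2.1, 5.6, 5.0]
finger_gap: 0.284
```

```bash
cat > st.py <<'E'
from station import status
import numpy as np
np.set_printoptions(precision=4,suppress=True)
s=status.state(); print(s["time"],s["tcp_pos"],s["eef_rot"],s["force"],s["moment"],s["finger_gap"])
E
python3 st.py
```

```text
8.575 [0.5726 0.2507 0.0981] [ -90.0417    0.0471 -179.9641] [2.0632 5.5563 5.0489] [ 0.93   -0.2141  0.0548] 0.28351028417416985
```

Call:
{"method": "servo_tool", "body": {"targets": [[[-0.1, 0, -0.3, 0, 0, 0, 20], [-0.2, 0, -0.6, 0, 0, 0, 20], [-0.2, 0, -0.6, 0, 0, 0, 20]]]}}

```text
time: 8.95
tcp_pos: [0.5727, 0.2509, 0.0978]
eef_rot: [-90.0, 0.0, -180.0]
force: [0.6, 4.6, 3.4]
finger_gap: 0.279
```

```bash
python3 st.py
```

```text
8.95 [0.5727 0.2509 0.0978] [ -89.997     0.0006 -179.9684] [0.5554 4.5941 3.3913] [ 0.7244 -0.1452  0.0158] 0.27944075821688236
```

Call:
{"method": "servo_tool", "body": {"targets": [[[0, 0.5, -0.4, 0, 0, 0, 20], [0, 1, -0.8, 0, 0, 0, 20], [0, 1.5, -1, 0, 0, 0, 20], [0, 2, -1, 0, 0, 0, 20], [0, 2, -1, 0, 0, 0, 20]]]}}

```text
time: 9.57
tcp_pos: [0.5728, 0.2517, 0.0958]
eef_rot: [-90.0, 0.0, -180.0]
force: [1.6, 0.6, 3.9]
finger_gap: 0.282
```

```bash
python3 st.py
```

```text
9.575 [0.5728 0.2517 0.0958] [ -89.9778    0.0078 -179.9722] [1.576  0.6419 3.8901] [ 0.0345 -0.2479  0.0001] 0.281674992847883
```

Call:
{"method": "servo_tool", "body": {"targets": [[[-0.2, 0.6, 0, 0, 0, 0, 20], [-0.3, 1.2, 0, 0, 0, 0, 20], [-0.3, 1.8, 0, 0, 0, 0, 20], [-0.3, 2.4, 0, 0, 0, 0, 20], [-0.3, 3, 0, 0, 0, 0, 20]]]}}

```text
time: 10.2
tcp_pos: [0.573, 0.2518, 0.0935]
eef_rot: [-90.0, 0.0, -180.0]
force: [-0.1, -0.2, 9.4]
finger_gap: 0.282
```

```bash
python3 st.py
```

```text
10.2 [0.573  0.2518 0.0935] [ -89.982     0.0212 -179.9677] [-0.1361 -0.2216  9.4303] [-0.1099  0.1957  0.0146] 0.2820786749589176
```

Call:
{"method": "servo_tool", "body": {"targets": [[[0, 0, 0, 0, 0, 0, 20], [0, 0, 0, 0, 0, 0, 20]]]}}

```text
time: 10.45
tcp_pos: [0.573, 0.2518, 0.0934]
eef_rot: [-90.0, 0.0, -180.0]
force: [0.3, -0.4, 10.1]
finger_gap: 0.275
```

```bash
python3 shot.py 6 405 190
```

```text
10.5 [0.573  0.2518 0.0934] [ -89.984     0.0127 -179.9677] [ 0.2984 -0.2147  8.9279] [-0.0447  0.0914  0.0727] 0.27830212233043555 [ 13.0225  37.7903  76.5695  -0.0202  65.6314 102.9985]
```

View pics/scene6.png

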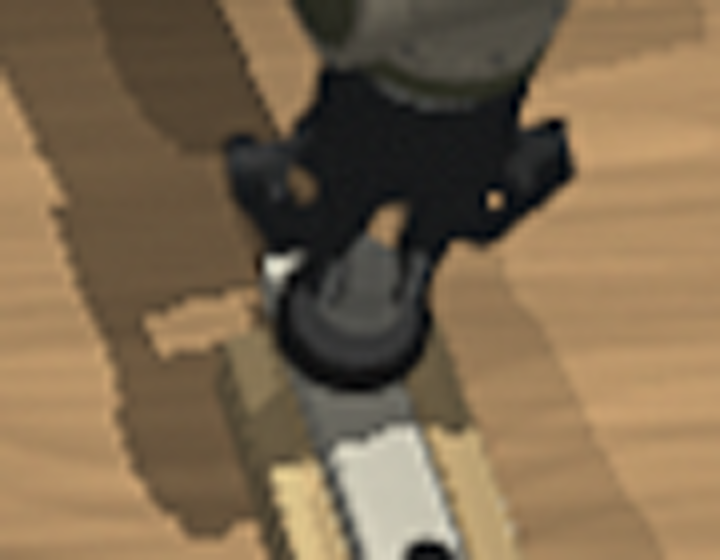

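Call:
{"method": "servo_tool", "body": {"targets": [[[0, 0.3, 0, 0, 0, 0, 20], [0, 0.6, 0, 0, 0, 0, 20], [0, 0.9, 0, 0, 0, 0, 20], [0, 1.2, 0, 0, 0, 0, 20]]]}}

```text
time: 11.0
tcp_pos: [0.5731, 0.2518, 0.0924]
eef_rot: [-90.0, 0.0, -180.0]
force: [-0.6, -0.0, 9.6]
finger_gap: 0.28
```

```bash
python3 st.py
```

```text
11.0 [0.5731 0.2518 0.0924] [ -89.9862    0.0264 -179.9658] [-0.6272 -0.0113  9.6009] [-0.037   0.1727 -0.0117] 0.2800270022550884
```

Call:
{"method": "servo_tool", "body": {"targets": [[[0, 0.3, 0, 0, 0, 0, 20], [0, 0.6, 0, 0, 0, 0, 20], [0, 0.9, 0, 0, 0, 0, 20], [0, 1.2, 0, 0, 0, 0, 20]]]}}

```text
time: 11.5
tcp_pos: [0.5731, 0.2518, 0.0911]
eef_rot: [-90.0, 0.0, -180.0]
force: [-0.6, -0.8, 9.6]
finger_gap: 0.279
```

```bash
python3 st.py
```

```text
11.5 [0.5731 0.2518 0.0911] [ -89.9851    0.026  -179.964 ] [-0.6045 -0.8262  9.5946] [-0.0647  0.1569  0.0366] 0.2791075194436173
```

Call:
{"method": "servo_tool", "body": {"targets": [[[0, 0.3, 0, 0, 0, 0, 20], [0, 0.6, 0, 0, 0, 0, 20], [0, 0.9, 0, 0, 0, 0, 20], [0, 1.2, 0, 0, 0, 0, 20]]]}}

```text
time: 12.0
tcp_pos: [0.5731, 0.2518, 0.0899]
eef_rot: [-90.0, 0.0, -180.0]
force: [0.1, -0.7, 10.5]
finger_gap: 0.284
```

```bash
python3 st.py
```

```text
12.0 [0.5731 0.2518 0.0899] [ -89.9843    0.0272 -179.9683] [ 0.1121 -0.7017 10.4998] [-0.0672  0.1514  0.0135] 0.28445729341279463
```

Call:
{"method": "servo_tool", "body": {"targets": [[[0, 0.3, 0, 0, 0, 0, 20], [0, 0.6, 0, 0, 0, 0, 20], [0, 0.9, 0, 0, 0, 0, 20], [0, 1.2, 0, 0, 0, 0, 20]]]}}

```text
time: 12.5
tcp_pos: [0.5731, 0.2519, 0.0887]
eef_rot: [-90.0, 0.0, -180.0]
force: [-1.2, -0.6, 9.5]
finger_gap: 0.276
```

```bash
python3 shot.py 7 405 190
```

```text
12.55 [0.5731 0.2518 0.0887] [ -89.9839    0.024  -179.9621] [-0.4759  0.0172  9.9116] [-0.0477  0.0985  0.0186] 0.27895862082794204 [ 13.0246  38.1008  76.7915  -0.0233  65.0879 102.9964]
```

View pics/scene7.png

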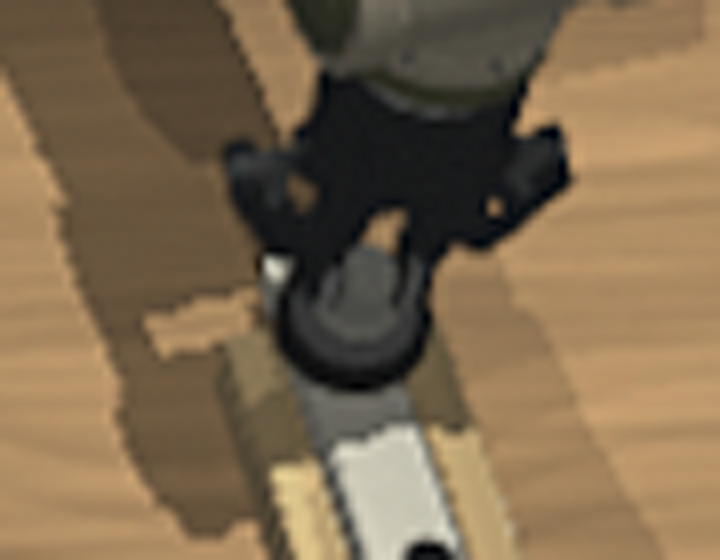

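Call:
{"method": "servo_tool", "body": {"targets": [[[0, 0.3, 0, 0, 0, 0, 20], [0, 0.6, 0, 0, 0, 0, 20], [0, 0.9, 0, 0, 0, 0, 20], [0, 0.9, 0, 0, 0, 0, 20]]]}}

```text
time: 13.05
tcp_pos: [0.5731, 0.2518, 0.0878]
eef_rot: [-90.0, 0.0, -180.0]
force: [-0.1, 0.5, 9.1]
finger_gap: 0.279
```

```bash
python3 st.py
```

```text
13.05 [0.5731 0.2518 0.0878] [ -89.9863    0.0237 -179.9645] [-0.0779  0.4967  9.0896] [-0.0537  0.1483  0.0071] 0.2792364071438209
```

Call:
{"method": "servo_tool", "body": {"targets": [[[0, 0.3, 0, 0, 0, 0, 20], [0, 0.6, 0, 0, 0, 0, 20], [0, 0.9, 0, 0, 0, 0, 20], [0, 0.9, 0, 0, 0, 0, 20]]]}}

```text
time: 13.55
tcp_pos: [0.5731, 0.2518, 0.0871]
eef_rot: [-90.0, 0.0, -180.0]
force: [-0.4, -0.2, 10.9]
finger_gap: 0.283
```

```bash
python3 st.py
```

```text
13.55 [0.5731 0.2518 0.0871] [ -89.9838    0.0313 -179.9653] [-0.3933 -0.1902 10.88  ] [-0.1235  0.1756 -0.0343] 0.28273602494136324
```

Call:
{"method": "servo_tool", "body": {"targets": [[[0, 0.3, 0, 0, 0, 0, 20], [0, 0.6, 0, 0, 0, 0, 20], [0, 0.6, 0, 0, 0, 0, 20]]]}}

```text
time: 13.92
tcp_pos: [0.5731, 0.2518, 0.0865]
eef_rot: [-90.0, 0.0, -180.0]
force: [-1.5, -0.7, 11.0]
finger_gap: 0.282
```

```bash
python3 st.py
```

```text
13.925 [0.5731 0.2518 0.0865] [ -89.9849    0.0342 -179.9645] [-1.4725 -0.6703 10.9955] [-0.1061  0.2269 -0.0104] 0.2824751825572855
```

Call:
{"method": "servo_tool", "body": {"targets": [[[0, 0.3, 0, 0, 0, 0, 20], [0, 0.6, 0, 0, 0, 0, 20], [0, 0.6, 0, 0, 0, 0, 20]]]}}

```text
time: 14.3
tcp_pos: [0.5731, 0.2518, 0.0859]
eef_rot: [-90.0, 0.0, -180.0]
force: [-1.2, -0.7, 11.2]
finger_gap: 0.281
```

```bash
python3 st.py
```

```text
14.3 [0.5731 0.2518 0.0859] [ -89.9851    0.0299 -179.9628] [-1.2099 -0.7339 11.1604] [-0.1068  0.2279 -0.0228] 0.2807601277286554
```

Call:
{"method": "servo_tool", "body": {"targets": [[[0.1, 0.3, 0, 0, 0, 0, 20], [0.1, 0.6, 0, 0, 0, 0, 20], [0.1, 0.6, 0, 0, 0, 0, 20]]]}}

```text
time: 14.68
tcp_pos: [0.5731, 0.2518, 0.0853]
eef_rot: [-90.0, 0.0, -180.0]
force: [-1.0, -0.4, 10.7]
finger_gap: 0.282
```

```bash
python3 st.py
```

```text
14.675 [0.5731 0.2518 0.0853] [ -89.9861    0.042  -179.9646] [-1.009  -0.4074 10.6962] [-0.1564  0.1673  0.0415] 0.2822799193557962
```

Call:
{"method": "servo_tool", "body": {"targets": [[[0, 0.3, 0, 0, 0, 0, 20], [0, 0.6, 0, 0, 0, 0, 20], [0, 0.6, 0, 0, 0, 0, 20]]]}}

```text
time: 15.05
tcp_pos: [0.5731, 0.2518, 0.0851]
eef_rot: [-90.0, 0.1, -180.0]
force: [-1.9, -1.0, 14.4]
finger_gap: 0.277
```

```bash
python3 st.py
```

```text
15.05 [0.5731 0.2518 0.0851] [ -89.9869    0.0582 -179.9626] [-1.8677 -0.9933 14.41  ] [-0.199   0.3372 -0.0321] 0.27697694853311633
```

Call:
{"method": "servo_tool", "body": {"targets": [[[0, 0.25, 0, 0, 0, 0, 20], [0, 0.5, 0, 0, 0, 0, 20], [0, 0.5, 0, 0, 0, 0, 20]]]}}

```text
time: 15.42
tcp_pos: [0.5732, 0.2518, 0.085]
eef_rot: [-90.0, 0.1, -180.0]
force: [-2.6, -0.9, 16.6]
finger_gap: 0.28
```

```bash
python3 st.py
```

```text
15.425 [0.5732 0.2518 0.085 ] [ -89.989     0.0781 -179.9615] [-2.5844 -0.9244 16.6014] [-0.2121  0.5207 -0.0444] 0.28023348105862844
```

Call:
{"method": "servo_tool", "body": {"targets": [[[0.1, 0.3, 0, 0, 0, 0, 20], [0.2, 0.6, 0, 0, 0, 0, 20], [0.2, 0.6, 0, 0, 0, 0, 20]]]}}

```text
time: 15.8
tcp_pos: [0.5732, 0.2518, 0.0849]
eef_rot: [-90.0, 0.1, -180.0]
force: [-3.7, -0.9, 18.3]
finger_gap: 0.275
```

```bash
python3 st.py
```

```text
15.8 [0.5732 0.2518 0.0849] [ -89.9922    0.1267 -179.9569] [-3.6709 -0.9063 18.2534] [-0.2728  0.6     0.0435] 0.2751867389635561
```

Call:
{"method": "servo_tool", "body": {"targets": [[[0.15, 0.25, 0, 0, 0, 0, 20], [0.3, 0.5, 0, 0, 0, 0, 20], [0.3, 0.5, 0, 0, 0, 0, 20]]]}}

```text
time: 16.18
tcp_pos: [0.5732, 0.2519, 0.0848]
eef_rot: [-90.0, 0.2, -180.0]
force: [-3.0, -2.2, 21.8]
finger_gap: 0.279
```

```bash
python3 st.py
```

```text
16.175 [0.5732 0.2519 0.0848] [ -90.0026    0.1775 -179.9588] [-2.9654 -2.2139 21.8347] [-0.3669  0.5718 -0.0231] 0.2791870109377437
```

Call:
{"method": "servo_tool", "body": {"targets": [[[0, -0.5, 0, 0, 0, 0, 20], [0.1, -1, 0, 0, 0, 0, 20], [0.1, -1.2, 0, 0, 0, 0, 20], [0.1, -1.2, 0, 0, 0, 0, 20]]]}}

```text
time: 16.68
tcp_pos: [0.5731, 0.2518, 0.0849]
eef_rot: [-90.0, 0.2, -180.0]
force: [0.4, -1.0, 12.6]
finger_gap: 0.282
```

```bash
python3 st.py
```

```text
16.675 [0.5731 0.2518 0.0849] [ -90.0034    0.1512 -179.9711] [ 0.3715 -0.9503 12.6382] [-0.101  -0.0968  0.0011] 0.28249346429636335
```

Call:
{"method": "servo_tool", "body": {"targets": [[[0, -0.5, 0, 0, 0, 0, 20], [0, -1, 0, 0, 0, 0, 20], [0, -1, 0, 0, 0, 0, 20]]]}}

```text
time: 17.05
tcp_pos: [0.5729, 0.2518, 0.0849]
eef_rot: [-90.0, 0.1, -180.0]
force: [3.6, -0.3, 6.3]
finger_gap: 0.28
```

```bash
python3 st.py
```

```text
17.05 [0.5729 0.2518 0.0849] [ -89.9991    0.1065 -179.9718] [ 3.5553 -0.2748  6.3336] [ 0.0577 -0.5526 -0.0126] 0.2798879965788545
```

Call:
{"method": "servo_tool", "body": {"targets": [[[-0.3, -0.4, 0, 0, 0, 0, 20], [-0.3, -0.5, 0, 0, 0, 0, 20], [-0.3, -0.5, 0, 0, 0, 0, 45], [-0.3, -0.5, 0, 0, 0, 0, 45], [-0.3, -0.5, 0, 0, 0, 0, 45], [-0.3, -0.5, 0, 0, 0, 0, 45]]]}}

```text
time: 17.8
tcp_pos: [0.5723, 0.252, 0.0847]
eef_rot: [-90.0, -0.0, -180.0]
force: [-0.4, 0.7, -0.3]
finger_gap: 0.53
```

```bash
python3 shot.py 8 405 190
```

```text
17.85 [0.5724 0.252  0.0848] [ -89.996    -0.0257 -179.9645] [0.1833 1.0776 0.4179] [-0.0463  0.0392 -0.0082] 0.5315214422328294 [ 13.0414  38.3244  77.046    0.002   64.6556 103.005 ]
```

View pics/scene8.png

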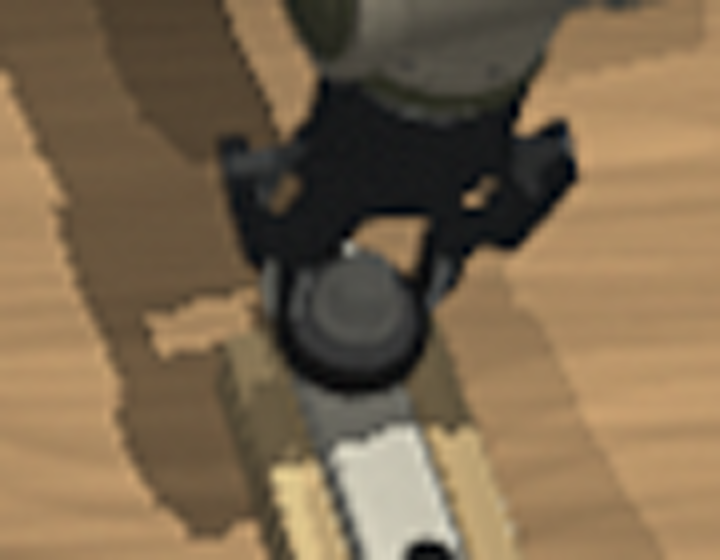

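Call:
{"method": "servo_tool", "body": {"targets": [[[0, -15, 0, 0, 0, 0, 45], [0, -40, 0, 0, 0, 0, 45], [0, -90, 0, 0, 0, 0, 45], [0, -140, 0, 0, 0, 0, 45], [40, -160, 50, 0, 0, 0, 45], [90, -160, 100, 0, 0, 0, 45], [140, -160, 150, 0, 0, 0, 45], [170, -160, 200, 0, 0, 0, 45], [180, -160, 220, 0, 0, 0, 45], [180, -160, 220, 0, 0, 0, 45]]]}}

```text
time: 19.1
tcp_pos: [0.3921, 0.0305, 0.2462]
eef_rot: [-90.0, 0.1, 179.8]
force: [1.1, -0.7, 0.8]
finger_gap: 0.528
```

```bash
python3 shot.py 9 405 190
python3 - <<'E'
from station import cams
import numpy as np,cv2
from h import *
np.set_printoptions(precision=4,suppress=True,linewidth=200)
r=cams.read_camera("top"); np.savez("top9.npz",**r); cv2.imwrite("pics/top9.png",r["img"][:,:,::-1]); cv2.imwrite("pics/top9z.png",cv2.resize(r["img"][167:227,181:271,::-1],None,fx=8,fy=8,interpolation=cv2.INTER_CUBIC))
for n,a,uv in(("top",Cam(r),(226,197)),("scene",load("scene9.npz"),(404,193))):
    fx,fy,cx,cy=a.K; vv,uu=np.mgrid[:400,:640];P=np.stack([(uu-cx)/fx*a.d,(vv-cy)/fy*a.d,a.d],-1); P=(P-a.V[:3,3])@a.R
    u,v=uv; print((P[v-13:v+14,u-13:u+14,2]*1000).astype(int))
E
```

```text
19.15 [0.3927 0.0314 0.246 ] [-89.9823   0.127  179.9146] [0.4338 0.3319 0.2797] [-0.0008  0.006   0.0008] 0.5286886221407077 [-12.6101   0.1744 104.5651   0.0107  75.1327  77.4726]
[[  38   38   40   44   34   30   47   47   49   40   46   48   43   48   45   45   43   44   47   44   36   20   37   36   37   43   42]
 [  40   41   39   35   42   33   48   43   46   44   46   50   42   46   47   45   43 1280   47   46   45   23   42   39   38   40   38]
 [  36   35   40   38   39   38   41   43   47   48   46   70   72   68   71   44   49   41   46   45   43   24   39   41   37   38   39]
 [  38   39   33   41   40   36   43   44   65   69   73   74   73   72   73   71   71   69   49   44   41   25   44   40   40   39   41]
 [  34   38   41   40   41   33   73   75   74   77   69   70   74   71   74   72   72 1280   71   69   47   26   36   38   41   38   34]
 [  35   39   39   37   40   71   69   72   69   69   70   70   72   73   73   70   73   72   75   72   73   35   34   39   36   43   38]
 [  41   36   39   37   71   70   71   70   71   71   69   70   74   75   70   72   71   7
[... 5835 characters left out ...]
 34   -3]
 [  39   37   36   34   36   31   61   61   66   70   69   76   69   66   66   72   66   64   68   62   38   35   37   40   37   37 1321]
 [  35   39   39   38   35   27   35   61   64   63   71   64   71   74   72   69   69   66   61   35   37   37   34   44   38   37   -2]
 [  37   35   38   37   38   36   34   38   42   59   60   61   63   61   62   63   64   41   42   38   33   39   34   36   37   33   33]
 [  45   39   40   36   35   40   28   40   43   41   45   42   52   44   42   43   45   43   41   39   35   37   36   36   34   33   38]
 [  38   36   38   38   38   36   30   38   39   46   45   46   46   46   45   44   43   42   47   44   31   39   39   40   41   36   43]]
```

View pics/scene9.png

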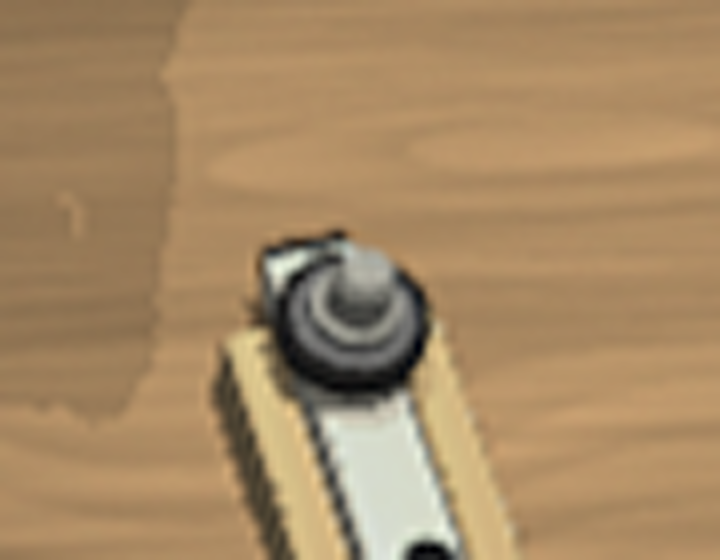

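View pics/top9.png

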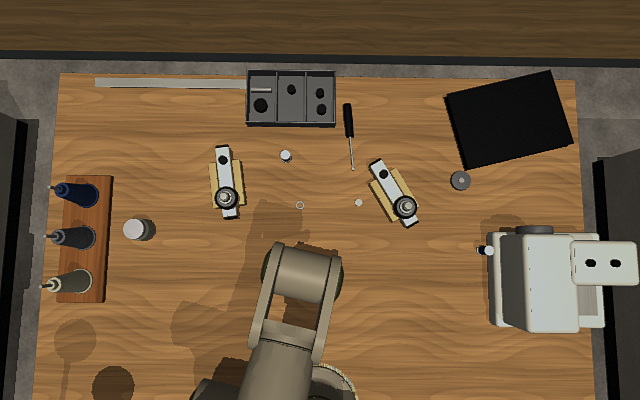

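View pics/top9z.png

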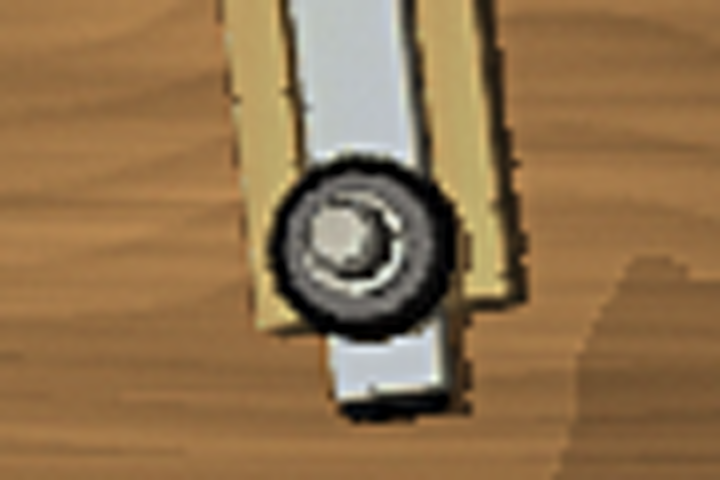

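The cap sits concentric on the axle. Its top is at about 107 mm and its flange top at about 81 mm. The tread dropped from about 75 mm to 72 mm, so the slack is out and the flange is on the hub at about 76 mm. Nothing else appears to have moved, so I'll hand in.

Run:
```python
from station import status, cams, manip
print(manip.job_done()); s=status.state(); print(s["time"])
```

```text
the job is handed in; nothing more can be done
None
the job is handed in; nothing more can be done
```

I fitted the loose cap to the bare axle of the +y foot, pressed it home by feel, let go and backed the arm away. I handed the job in at about 19 s of the 48 s.

**Pressing:** the teeth bit with a steady push of about 9–10 N. It rose to about 11 N while the wheel's slack was pushed out, then climbed steeply once the wheel reached its stop. I stopped at 21.8 N in all, inside the 18–22 N band. That puts roughly 12 N on the hub, between the 6 N and 25 N limits. I took the push off to a few newtons before opening the fingers, and the cap did not move.

**Last checks (two cameras):**
- **Seating:** the cap stands upright and centred. Its top is at about 107 mm, which agrees with a hub at about 76 mm plus the 31 mm cap, so I see no gap.
- **Slack:** the wheel tread dropped from about 75 mm to 72 mm. These depth heights are only good to a couple of millimetres.
- **Surroundings:** by eye, the fitted foot, spools, bobbin, washer, jar and tape case look unmoved. The arm's planned path kept clear of them.

**Disagreements:**
- **Axle position:** the top camera put the axle at y ≈ 0.2497 m, but the side force during the press showed it nearer 0.2518 m. I moved the cap about 1.6 mm (commanded) across to take the side force off.
- **Final press:** a side force of up to about 4 N appeared, with a tilt of less than 0.2 degrees.

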